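# Let the drawer stop out to its next pin hole

## Task

In the drawers two telescopic stops keep the red boxes from sliding about. On the stop with the yellow knob, press the spring pin down by its knob, slide the inner tube out towards the red box by one hole, to the middle one, and let go so that the pin springs up there. Leave the stop with the blue knob as it is, and do not shove the red box in front of the yellow stop.

Things in the scene. Friction and masses are not known exactly. Their poses are not given: they have to be found in the camera images.
- yellow_stop: Fixed outer tube of the yellow-knob stop: square, painted grey, 24 mm wide, 136 long, top 50 mm above the drawer floor. Origin: mid-length, on the floor (z = 0); y axis along the tube the way the inner tube slides out. Three oblong holes in its top at y = -44 (pin here at the start), 0, +44 mm, joined by a slot for the pin's stem. In either drawer; drawer walls 88 mm high.
- yellow_knob (a point): Centre of the top face of the yellow knob, round, 32 mm in diameter and 24 mm tall, on the spring pin: 90 mm above the drawer floor with the pin up, 76 mm fully pressed. Free all round; it can be pinched across the tube and pushed straight down. Moves with the inner tube and the pin.
- yellow_tube (a joint): How far the dark steel inner tube of the yellow-knob stop is out, in m: 0 with the pin central in the first hole, 0.044 in the middle hole, 0.088 in the last. A hole gives the pin 9 mm of play either way; the start may be up to 6 mm off centre. Carries a dark end plate 70 mm wide; slides with about 2 N of friction.
- yellow_pin (a joint): How far the pin of the yellow-knob stop is pressed, in m: 0 up and locking, 0.014 end of travel. Pressed by more than 0.009 it is clear of the top wall and the tube slides; 12 mm is a good press. Spring: 5 N at the start, 12 N at the end; it lifts the pin when let go in a hole.
- blue_knob (a point): Centre of the top face of the blue knob, the same as the yellow one, on the other stop; to be left alone.
- box_a: The loose red box, 103 x 86 mm, 76 mm high and open at the top, that stands in front of the yellow stop. With the tube let out to the middle hole the end plate comes to about 15 mm from it. Origin: centre of its underside.

How it is judged (in metres and radians):
On the way:
1. the yellow knob's pin is pressed clear of the wall while still in the first hole (value of joint yellow_pin above 0.009 m and value of joint yellow_tube below 0.012 m), for 0.1 s.
At the end, for the whole second after the job is handed in: The yellow-knob stop's tube is out by one hole (joint 0.033 to 0.055 m) with its pin sprung up in the middle hole (pressed less than 3 mm); the red box in front of it has moved less than 15 mm and the blue knob less than 20 mm (value of joint yellow_tube between 0.033 and 0.055 m and value of joint yellow_pin below 0.003 m and distance of box_a from where it was at the start of the episode below 0.015 m and distance of blue_knob from where it was at the start of the episode below 0.02 m); the robot touches nothing.
It fails at once if the red box in front of the yellow stop is shoved by more than 20 mm (distance of box_a from where it was at the start of the episode above 0.02 m).
It fails at once if the blue knob is shifted by more than 25 mm (its stop let out) (distance of blue_knob from where it was at the start of the episode above 0.025 m).
It also fails if it takes over 32 s, if anything falls off the work surface, if the arm or the gripper's body presses on something with over 40 N, if the wrist force passes 120 N, or if a joint passes its speed limit or range.

## Robot

A 6-joint arm with a two-finger parallel gripper is mounted at the origin on a cart in front of the work surface, level with it; the furniture and walls round the work are solid. World frame = base frame: x ahead of the robot, y to its left, z up, the work surface at z = 0. Lengths are in mm, angles in rad, forces in N, time in s.
With the tool pointing down it reaches from about 350 to 725 mm from the base axis. Payload 6 kg.
Tool frame: the origin (TCP) lies midway between the tips of the shut fingers; the grasp point (between the pads) lies 19 mm behind it; z points along the fingers, y is the line along which they close (so a half turn about z gives the same grasp; the last joint's range is limited). The gripper opens to 85 mm and grips with 20 to 120 N. Pads are 22 mm wide; open, the fingers measure 114 mm over their backs; the gripper's body (76 mm by 85 mm) begins 54 mm behind the grasp point. The pads swing forward as they close: fully open they stand 13 mm farther back than shut.
Start: joints at [-0.776, 0.04, 0.085, 0, -1.615, -0.334], TCP at [266.804, -537.391, 231.261] pointing down, gripper open.
Joint ranges: [-2.56, 2.56], [-1.29, 2.01], [-1.08, 1.49], [-3.29, 1.98], [-2.81, -0.18], [-2.99, 2.99]. Speed limits (rad/s): [2.57, 2.57, 3.01, 3.14, 3.14, 3.14].

## Interface

Orientations are given as a rotation vector (axis times angle).
In Python, from bench import arm, vision gives the robot as it stands.
- The arm moves only by the tool carry_out, never from a script. Its argument "deltas" is a list of rows, each a list of 2 entries, a list of its own where there are three numbers: the shift along the tool's x, y, z as a fraction of full scale, then the turn, a rotation vector about the tool's x, y, z as a fraction of full scale. A call has 1 to 12 rows; each row is the pose to reach, as a shift and turn from the pose commanded when the call began, along the tool's axes at that moment; what a row does not reach only later rows make up. Full scale, the value 1, is 0.4 m for a shift and 45 degrees for a turn. A row lasts 1/10 s, in which the tool goes at most 50 mm and 8.59 degrees, less where a joint would pass 70% of its speed; a pose out of reach is approached as far as the arm can. A call with a number of a shift or a turn outside -1 to 1 is refused whole. A call with a gripper value outside its range is refused whole. "grip" is the opening, from 0 (shut) to 1 (fully open), set as the call begins (left out, the last holds). The fingers move at their own pace and stop on an object; "squeeze" is the grip in N (left out, the last holds). Time passes only in rows, so rows that repeat a pose let the fingers close. It gives the time, the measured TCP pose, the force, the opening and the grip force at its end, in the units of the state.
- arm.get_state(): the state, without advancing time (a new reading comes with each control period).
- vision.camera(name): name is "scene" or "top" or "wrist"; returns a dict with "pixels" (480x640x3 uint8, red, green, blue), "intrinsics" (3x3 intrinsics, pixels), "extrinsics" (4x4, takes a point from world to camera coordinates). Camera axes: x right, y down, z forward; pixel columns grow to the right and rows downward; lengths in mm; the calibration is good to about 2 mm. The wrist camera is an equidistant fisheye: a pixel r from the principal point sees the ray r / f radians off the axis. A picture is of the moment at which its call begins. There is no depth.
- arm.job_done(): hands the job in; it is judged then, once.
Trained networks look in a picture, given as the dict that the camera call returned (one of the last four; its "shot" number tells which), for a name from the list of things; names that differ only in an ending like _2 or _b are one class to them, and where a whole thing is asked for, a point or a joint stands for the part that bears it (a point fixed in the world has none). Each returns a list of dicts, best first, with "confidence" (0 to 1); they miss things now and then, are a little off and sometimes report something else, mostly with a low value. They report only what shows in the picture. A call takes as long as a camera call.
- vision.look_for(target, picture): "at" ([column, row] in pixels, amid what is visible of it).
- vision.pinpoint(target, picture): "at" ([column, row] in pixels: a listed point, or the origin of a listed thing).
The state is a dict: "time_s": time; "qpos": joint angles; "qvel": joint speeds; "effort": joint torques, N m; "tcp_pos": TCP position; "ee_rot": TCP orientation; "ft_force": force on the tool from outside, world axes, zero at the start; "wrist_torque": the same for the moment, N m; "opening": opening from 0.0 (shut) to 1.0 (fully open); "gripper_force": force on a finger pad.
Only numpy, scipy, OpenCV 4.12 (cv2) and the standard library are available. Lean on these libraries where they do the work, as an engineer would, in place of code of your own. Each camera call takes 0.05 s, during which the arm holds its last target. There are 200 camera calls.

## Working session

There is one attempt and no reset: what is moved stays moved. The work goes in short steps, Python scripts to look and compute and a tool call to move; the robot and the scene stay as the last step left them, time stands still between calls to the robot, and variables do not carry over. Pictures are saved under pics/ and viewed, at most 10 in all, crops included, and the job is handed in when it is done.

Besides the shell and the picture viewer there is one more tool, called after "Request:" as a command line: name --argument value ..., lists and objects as JSON in quotes. carry_out: Moves the arm, as the interface text tells. Its arguments: {"type":"object","properties":{"deltas":{"type":"array"},"grip":{"type":"number"},"squeeze":{"type":"number"}},"required":["deltas"]}

```bash
mkdir -p pics; cat > h.py <<'E'
import numpy as np, cv2
from bench import arm, vision
from scipy.spatial.transform import Rotation as R
def ray(p,uv):
    K=np.array(p["intrinsics"]);T=np.array(p["extrinsics"]);a=(np.array(uv)-K[:2,2])/K[[0,1],[0,1]]
    if p.get("fish"):
        r=np.hypot(*a);d=np.r_[a/r*np.sin(r),np.cos(r)] if r>0 else np.r_[0,0,1.]
    else: d=np.r_[a,1]
    d=T[:3,:3].T@(d/np.linalg.norm(d));return -T[:3,:3].T@T[:3,3],d
def cam(n):
    p=vision.camera(n);p["fish"]=n=="wrist";return p
def tri(rs):
    A=0;b=0
    for c,d in rs:
        P=np.eye(3)-np.outer(d,d);A=A+P;b=b+P@c
    x=np.linalg.solve(A,b);return x,[round(float(np.linalg.norm((np.eye(3)-np.outer(d,d))@(x-c))),1) for c,d in rs]
def atz(p,uv,z):
    c,d=ray(p,uv);return c+d*(z-c[2])/d[2]
def save(p,n): cv2.imwrite("pics/%s.png"%n,np.array(p["pixels"])[:,:,::-1])
E
python3 - <<'E'
from h import *
ps={}
for n in["scene","top","wrist"]:
    p=ps[n]=cam(n);save(p,n+"0")
    for t in["yellow_knob","blue_knob","yellow_stop","box_a"]:
        print(n,t,[(np.round(o["at"]).tolist(),round(o["confidence"],2)) for o in vision.pinpoint(t,p)[:3]])
im=np.hstack([cv2.resize(np.array(ps[n]["pixels"]),(400,300)) for n in["scene","top"]])
cv2.imwrite("pics/m0.png",im[:,:,::-1])
print(arm.get_state())
E
```

```text
scene yellow_knob [([292.0, 206.0], 0.51), ([256.0, 195.0], 0.31)]
scene blue_knob [([385.0, 303.0], 0.54)]
scene yellow_stop [([283.0, 223.0], 0.68), ([290.0, 207.0], 0.43)]
scene box_a [([255.0, 196.0], 0.91)]
top yellow_knob [([256.0, 214.0], 0.52)]
top blue_knob [([444.0, 233.0], 0.63)]
top yellow_stop [([242.0, 221.0], 0.82)]
top box_a [([169.0, 217.0], 0.77)]
wrist yellow_knob []
wrist blue_knob []
wrist yellow_stop []
wrist box_a []
{'time_s': 0.75, 'qpos': array([-7.76303752e-01,  4.02117062e-02,  8.48380119e-02, -1.68050627e-05,
       -1.61551072e+00, -3.33648302e-01]), 'qvel': array([ 2.81072629e-04,  6.00380643e-04,  1.20453961e-03,  6.67421910e-04,
       -3.64809123e-06,  3.38825945e-04]), 'effort': array([ 1.15006042e-03, -3.67866290e+01,  3.47417307e+01,  6.93224475e+00,
       -7.53356890e-04, -3.28633121e-06]), 'tcp_pos': array([ 266.81257464, -537.39480356,  231.2722089 ]), 'ee_rot': array([ 7.17497338e-01, -3.05852827e+00, -1.31027498e-04]), 'ft_force': array([ 0.08091826, -0.09862579,  0.12747847]), 'wrist_torque': array([-0.03694022, -0.01899256,  0.01229065]), 'gripper_force': 0.0, 'opening': 0.9986691232057805}
```

View pics/top0.png

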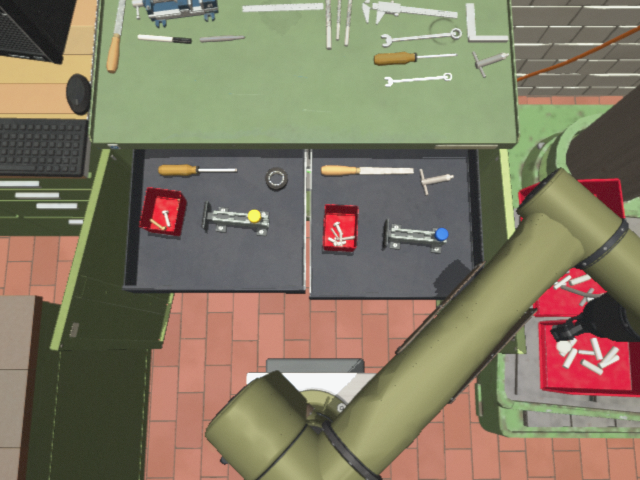

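View pics/scene0.png

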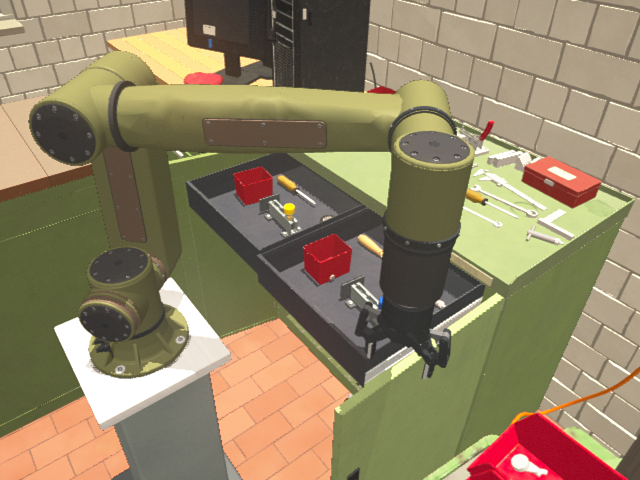

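The top view shows the yellow knob at (254,216) with its tube running left to the end plate at (206,217) and the red box at (162,213). The blue knob is at (441,234) in the right drawer. In the scene view the yellow knob is at (290,209).

```bash
python3 - <<'E'
from h import *
s,t=cam("scene"),cam("top")
def blob(p,hsv):
    h=cv2.cvtColor(np.array(p["pixels"]),cv2.COLOR_RGB2HSV)
    m=cv2.inRange(h,(22,170,150),(34,255,255));n,l,st,c=cv2.connectedComponentsWithStats(m)
    return [(st[i].tolist(),c[i].round(1).tolist()) for i in range(1,n) if st[i,4]>25]
print(blob(s,0),blob(t,0))
for a,b in[((292,206),(256,214)),((290,209),(254.5,216))]: print(tri([ray(s,a),ray(t,b)]))
print(tri([ray(s,(255,196)),ray(t,(169,217))]))
for uv in[(254.5,216),(206,217),(268,232),(242,221),(169,217),(441,234)]: print(uv,atz(t,uv,-30).round())
print(R.from_rotvec(arm.get_state()["ee_rot"]).as_matrix().round(3), np.array(t["extrinsics"]).round(2))
E
```

```text
[([284, 204, 11, 11, 94], [288.9, 208.6])] []
(array([525.77271448, 134.34657879,  89.3042779 ]), [1.7, 1.7])
(array([522.95359763, 139.56745784,  77.3130939 ]), [1.0, 1.0])
(array([538.92288527, 367.83888148,  -1.43528842]), [1.8, 1.8])
(254.5, 216) [547. 153. -30.]
(206, 217) [544. 279. -30.]
(268, 232) [504. 116. -30.]
(242, 221) [533. 185. -30.]
(169, 217) [544. 376. -30.]
(441, 234) [ 499. -333.  -30.]
[[-0.896 -0.445 -0.   ]
 [-0.445  0.896  0.   ]
 [ 0.     0.    -1.   ]] [[ 0.00000e+00 -1.00000e+00 -0.00000e+00 -1.03900e+01]
 [-9.80000e-01 -0.00000e+00 -1.90000e-01  4.84650e+02]
 [ 1.90000e-01  1.00000e-02 -9.80000e-01  1.35137e+03]
 [ 0.00000e+00  0.00000e+00  0.00000e+00  1.00000e+00]]
```

Request:
carry_out --deltas '[[[-0.66, 0.62, 0], [0, 0, -0.7]], [[-0.66, 0.62, 0], [0, 0, -0.7]], [[-0.66, 0.62, 0], [0, 0, -0.7]], [[-0.66, 0.62, 0], [0, 0, -0.7]], [[-0.66, 0.62, 0], [0, 0, -0.7]], [[-0.66, 0.62, 0], [0, 0, -0.7]], [[-0.66, 0.62, 0], [0, 0, -0.7]], [[-0.66, 0.62, 0], [0, 0, -0.7]], [[-0.66, 0.62, 0], [0, 0, -0.7]]]'

```text
time_s: 1.75
tcp_pos: [393.6, -196.3, 231.6]
ee_rot: [-1.526, 2.745, -0.0]
ft_force: [-1.1, -0.6, 0.8]
opening: 0.999
gripper_force: 0.0
```

```bash
cat > to.py <<'E'
import sys
from h import *
def to(pos,yaw_deg):  # desired TCP, world angle of tool y
    s=arm.get_state();M=R.from_rotvec(s["ee_rot"]).as_matrix()
    a=np.degrees(np.arctan2(M[1,1],M[0,1]));d=(yaw_deg-a+180)%360-180
    print("t",s["time_s"],"tcp",s["tcp_pos"].round(1),"yaw",a.round(1),"shift",(M.T@(np.array(pos)-s["tcp_pos"])/400).round(3),"turn z",round(-d/45,3),"tilt",M[:,2].round(3))
if __name__=="__main__": to([float(v) for v in sys.argv[1:4]],float(sys.argv[4]))
E
python3 to.py 520 140 230 180
```

```text
t 1.75 tcp [ 393.6 -196.3  231.6] yaw 148.1 shift [-0.881  0.176  0.004] turn z -0.708 tilt [ 0.001  0.    -1.   ]
```

Request:
carry_out --deltas '[[[-0.88, 0.18, 0], [0, 0, -0.71]], [[-0.88, 0.18, 0], [0, 0, -0.71]], [[-0.88, 0.18, 0], [0, 0, -0.71]], [[-0.88, 0.18, 0], [0, 0, -0.71]], [[-0.88, 0.18, 0], [0, 0, -0.71]], [[-0.88, 0.18, 0], [0, 0, -0.71]], [[-0.88, 0.18, 0], [0, 0, -0.71]], [[-0.88, 0.18, 0], [0, 0, -0.71]], [[-0.88, 0.18, 0], [0, 0, -0.71]]]'

```text
time_s: 2.65
tcp_pos: [519.6, 138.6, 230.2]
ee_rot: [2.217, -2.222, -0.001]
ft_force: [0.0, -0.2, -0.4]
opening: 1.004
gripper_force: 0.0
```

```bash
cat > w.py <<'E'
import sys,pickle
from h import *
n=sys.argv[1];p=cam("wrist");save(p,n);pickle.dump(p,open(n+".pkl","wb"))
for t in["yellow_knob","yellow_stop","box_a"]:
    print(t,[(np.round(o["at"],1).tolist(),round(o["confidence"],2),atz(p,o["at"],z).round(1).tolist()) for o in vision.pinpoint(t,p)[:2] for z in [85 if "knob" in t else -5]])
h=cv2.cvtColor(np.array(p["pixels"]),cv2.COLOR_RGB2HSV)
m=cv2.inRange(h,(20,150,120),(35,255,255));k,l,st,c=cv2.connectedComponentsWithStats(m)
print([(st[i].tolist(),c[i].round(1).tolist()) for i in range(1,k) if st[i,4]>80])
print(p["intrinsics"],np.array(p["extrinsics"]).round(2).tolist())
E
python3 w.py w1; python3 to.py 520 140 230 180
```

```text
yellow_knob [([317.1, 243.0], 0.94, [522.3, 142.7, 85.0])]
yellow_stop [([316.5, 255.1], 0.58, [524.2, 178.6, -5.0])]
box_a [([306.7, 403.5], 0.55, [538.2, 375.3, -5.0])]
[([300, 218, 40, 42, 1280], [320.0, 238.7]), ([203, 370, 20, 42, 364], [212.8, 389.6])]
[[371.64829954   0.         322.38090191]
 [  0.         371.64829954 252.13029136]
 [  0.           0.           1.        ]] [[-1.0, 0.0, 0.0, 517.7], [0.0, 0.96, 0.27, -168.56], [-0.0, 0.27, -0.96, 341.64], [0.0, 0.0, 0.0, 1.0]]
t 2.85 tcp [519.2 136.9 231.8] yaw 179.7 shift [-0.008 -0.002  0.005] turn z -0.006 tilt [ 0.001  0.    -1.   ]
```

View pics/w1.png

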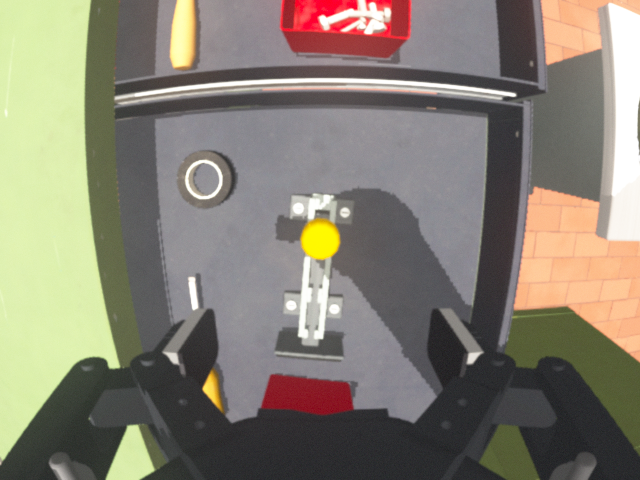

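The wrist view shows the yellow knob at (320,239). Its tube runs to the end plate at (310,345), slightly skewed, with the red box below at (308,395). I'll work out the skew and go down for the second view.

```bash
python3 - <<'E'
import pickle
from h import *
p=pickle.load(open("w1.pkl","rb"))
for z in(35,45):
    a,b=atz(p,(321,200),z),atz(p,(312,340),z);d=b-a;print(a.round(),b.round(),np.degrees(np.arctan2(d[1],d[0])))
c=atz(p,(320,238.7),80);print(c)
E
python3 to.py 520 139 150 187
```

```text
[519. 115.  35.] [529. 258.  35.] 86.15744419942763
[519. 113.  45.] [529. 253.  45.] 86.15744419942762
[519.98461247 140.38747786  80.        ]
t 2.85 tcp [519.2 136.9 231.8] yaw 179.7 shift [-0.005 -0.002  0.205] turn z -0.161 tilt [ 0.001  0.    -1.   ]
```

Request:
carry_out --deltas '[[[-0.008, -0.002, 0.18], [0, 0, 0.08]], [[-0.008, -0.002, 0.18], [0, 0, 0.08]], [[-0.008, -0.002, 0.18], [0, 0, 0.08]]]'

```text
time_s: 3.15
tcp_pos: [518.1, 139.9, 155.8]
ee_rot: [2.142, -2.29, -0.003]
ft_force: [-0.4, 0.7, -0.1]
opening: 1.002
gripper_force: 0.0
```

```bash
python3 w.py w2; python3 to.py 520 140 77 176.2; python3 - <<'E'
import pickle
from h import *
p,q=[pickle.load(open(n,"rb")) for n in("w1.pkl","w2.pkl")]
def c(p):
    h=cv2.cvtColor(np.array(p["pixels"]),cv2.COLOR_RGB2HSV)
    m=cv2.inRange(h,(20,150,120),(35,255,255));k,l,st,c=cv2.connectedComponentsWithStats(m)
    i=[i for i in range(1,k) if st[i,4]>80 and abs(c[i][0]-320)<60][0];return c[i]
s=cam("scene");ks=[o["at"] for o in vision.pinpoint("yellow_knob",s)[:1]];print(ks)
print(tri([ray(p,c(p)),ray(q,c(q))]))
f=[vision.pinpoint("yellow_knob",x) for x in(q,)] if 0 else None
cr=np.array(q["pixels"])[100:400,150:500];cv2.imwrite("pics/w2c.png",cr[:,:,::-1])
E
```

```text
yellow_knob [([314.8, 273.4], 0.68, [521.4, 144.0, 85.0])]
yellow_stop [([315.4, 279.2], 0.8, [524.7, 179.7, -5.0])]
box_a []
[([291, 238, 52, 55, 2254], [316.6, 265.1])]
[[371.64829954   0.         322.38090191]
 [  0.         371.64829954 252.13029136]
 [  0.           0.           1.        ]] [[-1.0, 0.07, 0.01, 505.67], [0.07, 0.96, 0.27, -182.13], [0.01, 0.27, -0.96, 262.55], [0.0, 0.0, 0.0, 1.0]]
t 3.35 tcp [520.9 141.5 162. ] yaw 176.2 shift [0.004 0.003 0.213] turn z 0.001 tilt [ 0.004  0.001 -1.   ]
[[290.1, 205.6]]
(array([520.01620556, 140.25871633,  80.38950602]), [0.0, 0.0])
```

View pics/w2.png

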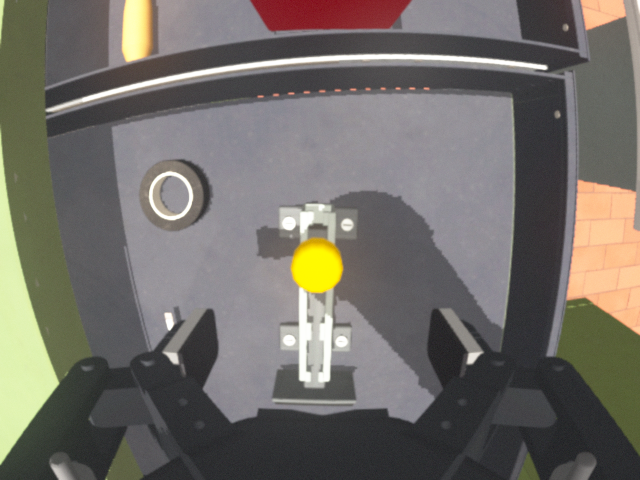

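The second wrist view shows the knob centred at x=317, with its top face around row 270. The tube runs straight down the image, so the yaw is aligned. The fingers straddle the knob. I'll triangulate the top-face centre from the network points.

```bash
python3 - <<'E'
import pickle
from h import *
p,q=[pickle.load(open(n,"rb")) for n in("w1.pkl","w2.pkl")]
s=cam("scene");a=ray(s,(290.1,205.6))
w1,w2=ray(p,(317.1,243)),ray(q,(314.8,273.4))
print(tri([a,w1,w2]),tri([a,w2]),tri([w1,w2]))
c=w2[0];print(c)
# distance from apparent width
r=ray(q,(291,262))[1];t=ray(q,(343,262))[1];print(16/np.sin(np.arccos(r@t)/2))
# floor: scene/wrist end plate etc: wall top from box
E
python3 to.py 521 143 77 176.2
```

```text
(array([522.68866405, 141.16259997,  89.26690042]), [2.6, 0.7, 2.0]) (array([522.88039197, 140.86451023,  89.31512665]), [2.3, 2.3]) (array([521.56906541, 140.31515222,  95.28106307]), [0.6, 0.6])
[513.11095725  71.65887171 298.97272056]
228.92022357964518
t 3.5 tcp [520.4 141.9 161. ] yaw 176.2 shift [-0.002 -0.001  0.21 ] turn z 0.001 tilt [ 0.002  0.001 -1.   ]
```

Request:
carry_out --deltas '[[[-0.001, -0.001, 0.1], [0, 0, 0]], [[-0.001, -0.001, 0.18], [0, 0, 0]], [[-0.001, -0.001, 0.22], [0, 0, 0]], [[-0.001, -0.001, 0.237], [0, 0, 0]], [[-0.001, -0.001, 0.237], [0, 0, 0]]]'

```text
time_s: 4.0
tcp_pos: [520.3, 142.1, 64.5]
ee_rot: [2.147, -2.292, 0.0]
ft_force: [0.4, 0.7, 0.3]
opening: 1.002
gripper_force: 0.0
```

Request:
carry_out --deltas '[[[0, 0, 0], [0, 0, 0]], [[0, 0, 0], [0, 0, 0]], [[0, 0, 0], [0, 0, 0]], [[0, 0, 0], [0, 0, 0]], [[0, 0, 0], [0, 0, 0]], [[0, 0, 0], [0, 0, 0]], [[0, 0, 0], [0, 0, 0]], [[0, 0, 0], [0, 0, 0]]]' --grip 0.2 --squeeze 50

```text
time_s: 4.8
tcp_pos: [521.3, 142.4, 65.6]
ee_rot: [-2.146, 2.291, -0.002]
ft_force: [5.1, -0.4, 4.3]
opening: 0.352
gripper_force: 49.9
```

```bash
python3 w.py w3; python3 to.py 521 142 53 176.2; python3 -c "
from h import *
s=arm.get_state();print(s['ft_force'],s['opening'],s['gripper_force'])"
```

```text
yellow_knob [([320.8, 342.6], 0.72, [520.7, 143.7, 85.0])]
yellow_stop [([319.7, 322.3], 0.69, [524.4, 179.8, -5.0])]
box_a []
[([281, 281, 83, 92, 6001], [322.0, 327.6])]
[[371.64829954   0.         322.38090191]
 [  0.         371.64829954 252.13029136]
 [  0.           0.           1.        ]] [[-1.0, 0.06, -0.0, 509.99], [0.06, 0.96, 0.27, -158.78], [0.02, 0.27, -0.96, 170.64], [0.0, 0.0, 0.0, 1.0]]
t 5.0 tcp [521.3 142.4  65.5] yaw 176.3 shift [0.001 0.001 0.031] turn z 0.001 tilt [ 0.003  0.001 -1.   ]
[5.71171269 0.1115207  4.07112366] 0.35094199504166085 49.89789628889412
```

View pics/w3.png

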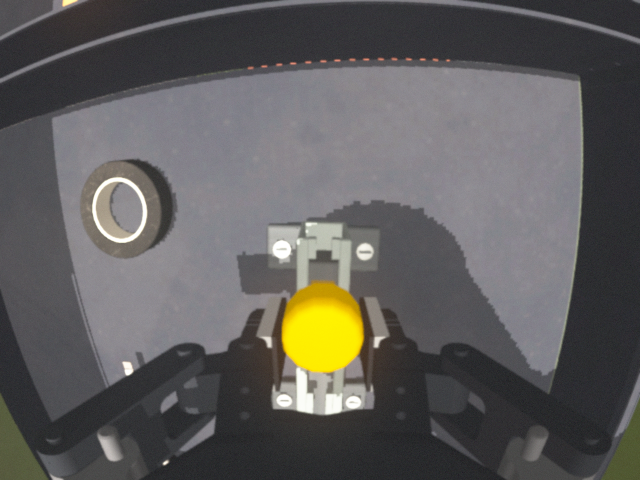

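The knob is held between the pads at (322,328), with the opening at 30 mm. Next I press 12.5 mm.

Request:
carry_out --deltas '[[[0, 0, 0.01], [0, 0, 0]], [[0, 0, 0.02], [0, 0, 0]], [[0, 0, 0.031], [0, 0, 0]], [[0, 0, 0.031], [0, 0, 0]], [[0, 0, 0.031], [0, 0, 0]], [[0, 0, 0.031], [0, 0, 0]]]' --squeeze 60

```text
time_s: 5.6
tcp_pos: [521.4, 142.3, 54.2]
ee_rot: [-2.146, 2.291, -0.003]
ft_force: [2.2, -1.6, 9.3]
opening: 0.352
gripper_force: 60.2
```

```bash
python3 to.py 524 186 53 176.2
```

```text
t 5.6 tcp [521.4 142.3  54.2] yaw 176.3 shift [-0.109  0.001  0.003] turn z 0.002 tilt [ 0.003  0.001 -1.   ]
```

Request:
carry_out --deltas '[[[0, 0, 0.004], [0, 0, 0]], [[0, 0, 0.004], [0, 0, 0]], [[0, 0, 0.004], [0, 0, 0]]]'

```text
time_s: 5.9
tcp_pos: [521.4, 142.3, 52.7]
ee_rot: [-2.146, 2.291, -0.003]
ft_force: [2.1, -1.0, 10.7]
opening: 0.347
gripper_force: 60.2
```

Request:
carry_out --deltas '[[[-0.02, 0, 0], [0, 0, 0]], [[-0.04, 0, 0], [0, 0, 0]], [[-0.06, 0, 0], [0, 0, 0]], [[-0.08, 0, 0], [0, 0, 0]], [[-0.1, 0, 0], [0, 0, 0]], [[-0.105, 0, 0], [0, 0, 0]], [[-0.105, 0, 0], [0, 0, 0]], [[-0.105, 0, 0], [0, 0, 0]]]'

```text
time_s: 6.7
tcp_pos: [525.2, 184.9, 53.5]
ee_rot: [-2.145, 2.288, -0.004]
ft_force: [5.4, 1.6, 9.8]
opening: 0.349
gripper_force: 60.2
```

```bash
python3 w.py w4;python3 to.py 524 186 66 176.2
```

```text
yellow_knob [([320.7, 341.1], 0.77, [524.1, 178.7, 85.0])]
yellow_stop [([324.9, 265.6], 0.9, [522.7, 180.7, -5.0])]
box_a []
[([281, 283, 83, 90, 5926], [321.9, 328.1])]
[[371.64829954   0.         322.38090191]
 [  0.         371.64829954 252.13029136]
 [  0.           0.           1.        ]] [[-1.0, 0.06, -0.01, 511.47], [0.06, 0.96, 0.27, -195.9], [0.02, 0.27, -0.96, 145.66], [0.0, 0.0, 0.0, 1.0]]
t 6.9 tcp [525.3 184.9  53.5] yaw 176.3 shift [-0.003  0.003 -0.031] turn z 0.002 tilt [ 0.006  0.002 -1.   ]
```

View pics/w4.png

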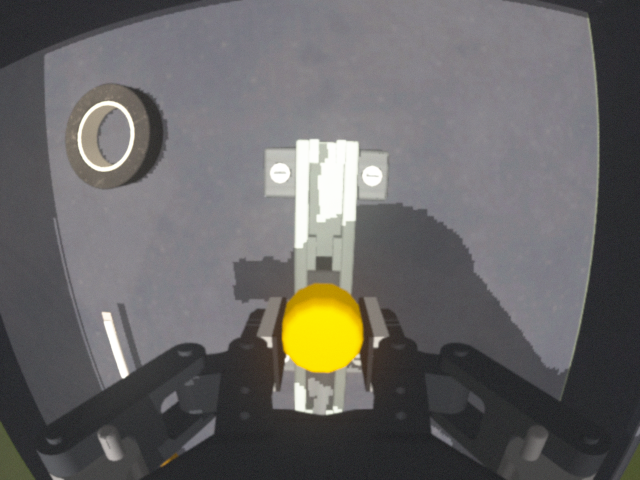

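The tube has moved 43 mm and the knob is still in the grip at (322,328). I'll come back 2 mm to the hole centre, let the pin rise, then release.

Request:
carry_out --deltas '[[[0.005, 0, 0], [0, 0, 0]], [[0.005, 0, -0.008], [0, 0, 0]], [[0.005, 0, -0.016], [0, 0, 0]], [[0.005, 0, -0.024], [0, 0, 0]], [[0.005, 0, -0.03], [0, 0, 0]], [[0.005, 0, -0.03], [0, 0, 0]], [[0.005, 0, -0.03], [0, 0, 0]]]'

```text
time_s: 7.6
tcp_pos: [525.0, 182.8, 64.4]
ee_rot: [-2.144, 2.289, -0.003]
ft_force: [8.5, -0.1, 5.9]
opening: 0.349
gripper_force: 59.7
```

```bash
python3 to.py 524 183 160 176.2
```

```text
t 7.6 tcp [525.  182.8  64.4] yaw 176.3 shift [-0.001  0.001 -0.239] turn z 0.001 tilt [ 0.005  0.002 -1.   ]
```

Force is down to the preload level, so the pin is rising in the hole. Now I open and withdraw.

Request:
carry_out --deltas '[[[0, 0, 0], [0, 0, 0]], [[0, 0, 0], [0, 0, 0]], [[0, 0, 0], [0, 0, 0]], [[0, 0, 0], [0, 0, 0]], [[0, 0, 0], [0, 0, 0]], [[0, 0, 0], [0, 0, 0]]]' --grip 1

```text
time_s: 8.2
tcp_pos: [522.7, 182.1, 62.3]
ee_rot: [2.147, -2.292, -0.0]
ft_force: [-0.1, 0.5, 0.0]
opening: 1.004
gripper_force: 0.0
```

Request:
carry_out --deltas '[[[0, 0, -0.05], [0, 0, 0]], [[0, 0, -0.12], [0, 0, 0]], [[0, 0, -0.24], [0, 0, 0]], [[0.1, 0, -0.3], [0, 0, 0]], [[0.1, 0, -0.4], [0, 0, 0]], [[0.1, 0, -0.4], [0, 0, 0]], [[0.1, 0, -0.4], [0, 0, 0]]]'

```text
time_s: 8.9
tcp_pos: [520.6, 142.4, 223.6]
ee_rot: [-2.146, 2.291, 0.0]
ft_force: [0.8, 0.3, 0.4]
opening: 1.002
gripper_force: 0.0
```

```bash
python3 w.py w5;python3 to.py 524 183 160 176.2; python3 - <<'E'
from h import *
import pickle
q=pickle.load(open("w5.pkl","rb"));s=cam("scene")
print(arm.get_state()["ft_force"],arm.get_state()["opening"])
o=vision.pinpoint("yellow_knob",s)[:2];print(o)
w=vision.pinpoint("box_a",s)[:1];print(w)
h=cv2.cvtColor(np.array(s["pixels"]),cv2.COLOR_RGB2HSV)
print(cv2.connectedComponentsWithStats(cv2.inRange(h,(22,170,150),(34,255,255)))[2])
E
```

```text
yellow_knob [([320.5, 290.3], 0.84, [523.9, 184.7, 85.0])]
yellow_stop [([319.9, 257.3], 0.92, [525.0, 183.4, -5.0])]
box_a [([316.9, 404.5], 0.9, [541.8, 375.7, -5.0])]
[([301, 263, 39, 41, 1269], [320.1, 283.3]), ([205, 371, 31, 52, 812], [219.8, 394.0])]
[[371.64829954   0.         322.38090191]
 [  0.         371.64829954 252.13029136]
 [  0.           0.           1.        ]] [[-1.0, 0.06, -0.0, 509.38], [0.06, 0.96, 0.27, -201.97], [0.02, 0.27, -0.96, 322.96], [0.0, 0.0, 0.0, 1.0]]
t 9.1 tcp [519.8 142.2 221.1] yaw 176.3 shift [-0.103 -0.004  0.153] turn z 0.002 tilt [-0.002 -0.001 -1.   ]
[ 0.74792628 -0.05709668 -0.16138852] 0.9980037744581677
[{'at': [285.0, 199.3], 'confidence': 0.4}]
[{'at': [254.6, 195.1], 'confidence': 0.75}]
[[     0      0    640    480 307107]
 [   292    184      2      2      2]
 [   478    195      1      1      1]
 [   278    197     10     11     90]]
```

View pics/w5.png

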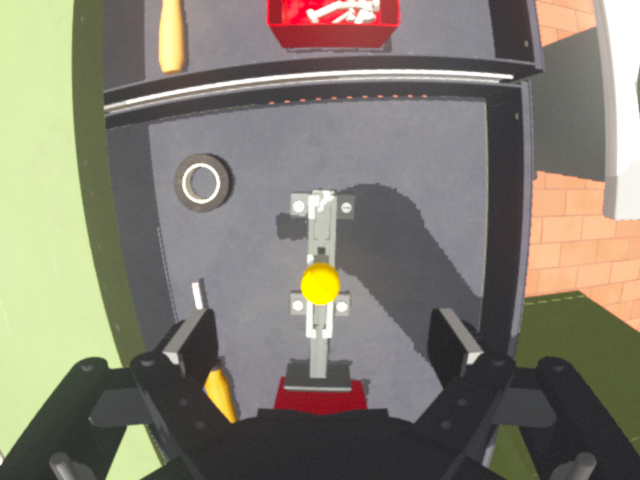

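The knob is now at (320,283) with the end plate just short of the box. The box still reads at its starting position. I'll check the pin height before and after with the same method.

```bash
python3 - <<'E'
from h import *
import pickle
a,b=[pickle.load(open(n,"rb")) for n in("w1.pkl","w5.pkl")]
def c(im):
    m=cv2.inRange(cv2.cvtColor(im,cv2.COLOR_RGB2HSV),(22,170,150),(34,255,255));k,l,st,ce=cv2.connectedComponentsWithStats(m)
    return ce[[i for i in range(1,k) if 60<st[i,4]<200][0]]
s=cam("scene");s0=cv2.imread("pics/scene0.png")[:,:,::-1].copy()
print(tri([ray(s,c(s0)),ray(a,(320,238.7))]),tri([ray(s,c(np.array(s["pixels"]))),ray(b,(320.1,283.3))]))
E
```

```text
(array([520.26366712, 140.29213097,  79.37995633]), [0.4, 0.4]) (array([524.13639023, 180.53490466,  79.49338249]), [0.2, 0.2])
```

The knob moved 40.4 mm and stands at the same height as before (79.5 vs 79.4 mm), so the pin is up.

```bash
python3 -c "
from bench import arm
print(arm.job_done())"
```

```text
the job is handed in; nothing more can be done
None
```

I've handed the job in: the yellow stop's tube slid out 40 mm with its pin sprung up in the middle hole, the red box still reads in its starting place, and the arm never went near the blue stop; the judge's result was not shown.

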